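Fit the safelight lens and screw on its retaining ring

TASK

Lay the amber glass lens, boss up, flat in the open mouth of the gray safelight and let go of it; only then set the black retaining ring over it and screw the ring clockwise until it is fully home and holds the lens in. Leave the two chrome film cartridges, the film leader retriever and the film loader where they stand.

Things in the scene. Friction and masses are not known exactly. Their poses are not given: they have to be found in the camera images.
- safelight: gray round lamp fixed to the counter, mouth straight up: body 100 mm across (thin foot 112), flat top at 58 mm; from there a metal collar 57 mm across rises to its rim at 82 mm. Outside the collar a coarse three-start right-hand thread, 67 mm across, falls 5 mm in 60 degrees of clockwise turn. Origin: on the axis at counter level, z up, x towards one white mark
- mouth (a point): centre of the safelight's mouth, at the height of its rim (82 mm above the counter). The mouth is 49 mm across; 7 mm below the rim is a ledge, with a 36 mm hole, on which the lens rests
- white_mark (a point): one of three white marks on the safelight's flat top, 44.5 mm from its axis, at 0, 120 and 240 degrees from the safelight's +x. Screwing starts with the ring's white marks at these (15 degrees either way is fine); the ring there rests on the thread about 5 mm above home
- red_mark (a point): one of three red marks on the safelight's flat top, each 62 degrees clockwise (from above) of a white one. The ring is home once turned about 55 degrees clockwise from the white marks; a stop ends the turn at about 64 degrees, the ring's white marks then at the red ones
- lens: amber glass lens: disk 46 mm across, 6 mm thick, with a round boss 28 mm across on its upper side, straight-sided from 6 to 16 mm above the underside, domed above to 20 mm. 50 g. Origin: centre of the underside, z up; starts lying flat, boss up. Seated, its underside is 7 mm below the rim of the mouth
- ring: black retaining ring, 35 mm high, 80 g, lying skirt down. Skirt 78 mm across from 0 to 21 mm, above it a ribbed grip collar 56 mm across to 35 mm. Opening 40 mm: it passes the lens's boss, not its disk. Skirt bore 70 mm, 17 mm deep, with three lugs at its lower edge. Origin: on the axis at the lower edge, z up, x towards one white mark. Home, the origin is 17 mm below the mouth's rim
- ring_mark (a point): one of three white marks on the ring's shoulder, 21 mm above its lower edge, 34 mm from its axis, at 0, 120 and 240 degrees from the ring's +x; each lies above a lug
- cartridge_a: chrome film cartridge standing upright, 25 mm across, 53 mm high with its spool knob, 45 g, loose. Origin: centre of the underside, z up. Bystander, stands close to the ring
- cartridge_b: second chrome film cartridge, the same size, standing upright, loose. Origin: centre of the underside. Bystander, stands close to the ring
- retriever: black plastic film leader retriever lying flat: rounded bar 34 mm wide (its x), 104 mm long (its y), 12 mm high, loose. Origin: centre of the underside. Bystander, lies close to the lens
- loader: gray plastic bulk film loader: a round drum 108 mm across, 58 mm high, with a black winding knob 48 mm across on top (to 78 mm), joined to a 70 by 75 mm block of the same height. Origin: on the underside; the drum's axis is 27 mm along its -y, the block's centre at x -15 mm, y +45 mm. Loose, 0.6 kg, bystander

How it is judged:
By the outcome, as a careful person would: the job done as asked, in the order asked, and still so for the second after the job is handed in, with the robot touching nothing.
It also fails if it takes over 67 s, if anything falls off the work surface, if the arm or the gripper's body presses on something with over 40 N, if the wrist force passes 120 N, or if a joint passes its speed limit or range.

ROBOT

A 7-joint arm with a two-finger parallel gripper is mounted at the origin on the work surface. World frame = base frame: x ahead of the robot, y to its left, z up, the work surface at z = 0. Lengths are in mm, angles in rad, forces in N, time in s.
With the tool pointing down it reaches from about 400 to 900 mm from the base axis. Payload 5.6 kg.
Tool frame: the origin (TCP) lies midway between the tips of the shut fingers; the grasp point (between the pads) lies 19 mm behind it; z points along the fingers, y is the line along which they close (so a half turn about z gives the same grasp; the last joint's range is limited). The gripper opens to 92 mm and grips with 3 to 60 N. Pads are 20 mm wide; open, the fingers measure 128 mm over their backs; the gripper's body (75 mm by 189 mm) begins 69 mm behind the grasp point.
Start: joints at [-1.317, 0.468, -0.012, 1.603, 0.006, 1.071, -0.056], TCP at [190.143, 621.575, 189.292] pointing down, gripper open.
Joint ranges: [-2.53, 2.53], [-0.31, 2.02], [-1.57, 1.55], [0.28, 2.44], [-1.29, 4.43], [0.15, 1.84], [-2.92, 2.92]. Speed limits (rad/s): [2.57, 2.57, 3.14, 3.14, 3.14, 3.14, 3.14].

INTERFACE

Orientations are given as a rotation vector (axis times angle).
In Python, from cell import robot, grip, kin, viewer gives the robot as it stands. Calls block until the motion is done:
- robot.movep(position, orientation): joint-space move of the TCP to a pose.
- robot.servo_line(position, feed=150, rotation=None): straight line of the TCP; rotation=None keeps the orientation; feed is the mean speed in mm/s.
- robot.goto_joints(angles): joint-space move.
- grip(opening, newtons=None): opening from 0.0 (shut) to 1.0 (fully open); newtons is the grip in N (None keeps the last); returns when the fingers have stopped.
- robot.hold(seconds).
- kin.ik(position, orientation): joint angles nearest the present ones, or None.
- robot.observe(): the state.
- viewer.read_camera(name): name is "scene" or "top" or "wrist"; returns the picture (400x640x3 uint8, red, green, blue); there is no depth.
- viewer.camera_info(name): a dict with "camera_matrix" (3x3 intrinsics, pixels), "k1" (the pictures are not rectified: a ray, as slopes to the right and down, at radius r is drawn at 1 + k1 r^2 times it, then the intrinsics apply), "R" (3x3) and "t" (3): a world point X has camera coordinates R X + t. Camera axes: x right, y down, z forward; pixel columns grow to the right and rows downward; lengths in mm; the calibration is good to about 2 mm. A picture is of the moment at which its call begins: read the wrist's pose just before it. camera_info takes no time and is no camera call; for the wrist camera it gives the pose at the moment of the call.
A pose or a line that the arm cannot do raises robot.IKError and nothing moves.
- robot.job_done(): hands the job in; it is judged then, once.
Trained networks look in the newest picture that a camera, given by its name, has taken for a name from the list of things; names that differ only in an ending like _2 or _b are one class to them, and where a whole thing is asked for, a point or a joint stands for the part that bears it (a point fixed in the world has none). Each returns a list of dicts, best first, with "confidence" (0 to 1); they miss things now and then, are a little off and sometimes report something else, mostly with a low value. They report only what shows in the picture. A call takes as long as a camera call.
- viewer.silhouettes(name, camera): "mask" (400x640 bool, what is visible of it).
- viewer.pinpoint(name, camera): "at" ([x, y, z] in mm, in the coordinates of the camera as it stood for that picture, good to about 4 mm: a listed point, or the origin of a listed thing).
The state is a dict: "t": time; "joints": joint angles; "joint_velocities": joint speeds; "joint_torque": joint torques, N m; "tcp_pos": TCP position; "tcp_rot": TCP orientation; "contact_force": force on the tool from outside, world axes, zero at the start; "wrist_torque": the same for the moment, N m; "grip_width": opening from 0.0 (shut) to 1.0 (fully open); "grip_force": force on a finger pad.
Only numpy, scipy, OpenCV 4.12 (cv2) and the standard library are available. Lean on these libraries where they do the work, as an engineer would, in place of code of your own. Each camera call takes 0.05 s, during which the arm holds its last target. There are 200 camera calls.

## Working session

There is one attempt and no reset: what is moved stays moved. The work goes in short steps, each a Python script; the robot and the scene stay as the last script left them, time stands still between calls to the robot, and variables do not carry over. Pictures are saved under pics/ and viewed, at most 14 in all, crops included, and the job is handed in when it is done.

```bash
ls; mkdir -p pics
cat > h.py <<'E'
import numpy as np, cv2
from cell import robot, grip, kin, viewer
def cam(n):
    i=viewer.camera_info(n); return {k:np.array(v,float) for k,v in i.items() if k in("camera_matrix","k1","R","t")}
def w(c,p): return c["R"].T@(np.array(p)-c["t"])
def proj(c,X):
    q=c["R"]@np.array(X,float)+c["t"]; s=q[:2]/q[2]; s=s*(1+c["k1"]*(s@s)); K=c["camera_matrix"]
    return K[:2,:2]@s+K[:2,2]
def ray(c,uv,z):
    K=c["camera_matrix"]; d=np.linalg.solve(K[:2,:2],np.array(uv,float)-K[:2,2]); s=d.copy()
    for _ in range(20): s=d/(1+c["k1"]*(s@s))
    v=c["R"].T@np.array([*s,1]); o=-c["R"].T@c["t"]; return o+v*(z-o[2])/v[2]
def save(n,im): cv2.imwrite(f"pics/{n}.png",im[:,:,::-1])
E
python3 - <<'E'
from h import *
np.set_printoptions(precision=1,suppress=True)
o=robot.observe(); print(o["t"],o["tcp_pos"],o["tcp_rot"])
ims=[]
for n in("scene","top"):
    c=cam(n); im=viewer.read_camera(n); save(n,im)
    print(n,"cam at",-c["R"].T@c["t"])
    for k in("safelight","mouth","white_mark","red_mark","lens","ring","ring_mark","cartridge_a","retriever","loader"):
        print(k,[(w(c,d["at"]).round(1).tolist(),proj(c,w(c,d["at"])).round().tolist(),round(d["confidence"],2)) for d in viewer.pinpoint(k,n)][:6])
E
```

```text
pics
0.0 [190.  621.  188.3] [-0.5 -3.1  0. ]
scene cam at [1357.7 -133.1  623.6]
safelight [([592.3, 8.1, 3.7], [325.0, 228.0], 0.74)]
mouth [([593.0, 12.2, 84.4], [326.0, 198.0], 0.94)]
white_mark [([641.3, 12.1, 57.4], [331.0, 222.0], 0.84)]
red_mark [([614.5, -32.1, 59.9], [308.0, 216.0], 0.86)]
lens [([551.6, 237.1, 0.6], [415.0, 206.0], 0.63)]
ring [([494.5, -246.1, 1.8], [210.0, 217.0], 0.89)]
ring_mark [([497.8, -279.1, 17.8], [194.0, 214.0], 0.75), ([775.8, 36.2, 0.5], [357.0, 286.0], 0.4), ([542.0, 183.8, -2.4], [393.0, 208.0], 0.38)]
cartridge_a [([546.0, -254.7, 0.7], [206.0, 231.0], 0.73), ([503.9, -308.1, -1.5], [182.0, 224.0], 0.55)]
retriever [([541.1, 179.9, -3.3], [391.0, 208.0], 0.81)]
loader [([772.5, 33.1, -0.2], [355.0, 285.0], 0.87)]
top cam at [ 477.6   26.5 1023.3]
safelight [([591.5, 6.9, 2.8], [313.0, 206.0], 0.83)]
mouth [([596.3, 6.0, 79.5], [314.0, 200.0], 0.7)]
white_mark [([642.8, 13.9, 56.7], [311.0, 183.0], 0.96)]
red_mark [([616.7, -30.1, 62.5], [328.0, 193.0], 0.95)]
lens [([544.0, 237.3, 5.3], [225.0, 224.0], 0.61), ([498.9, -281.5, 24.8], [426.0, 240.0], 0.19)]
ring [([488.3, -252.7, -2.8], [412.0, 244.0], 0.65)]
ring_mark [([499.3, -280.9, 20.8], [425.0, 240.0], 0.72)]
cartridge_a [([549.7, -252.9, 5.1], [412.0, 221.0], 0.69), ([508.0, -304.5, 0.1], [432.0, 237.0], 0.67)]
retriever [([537.1, 183.2, -1.1], [246.0, 227.0], 0.83), ([596.3, 6.9, 76.4], [314.0, 200.0], 0.52)]
loader [([769.3, 33.4, 4.9], [303.0, 140.0], 0.95)]
```

Run:
```python
import cv2,numpy as np
t=cv2.imread("pics/top.png"); s=cv2.imread("pics/scene.png")
a=cv2.resize(t[120:280,180:460],None,fx=2.85,fy=1.85*1.0)
a=cv2.resize(t[110:290,190:450],(800,554))
cv2.imwrite("pics/topc.png",a)
```

```text
(no output)
```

View pics/topc.png

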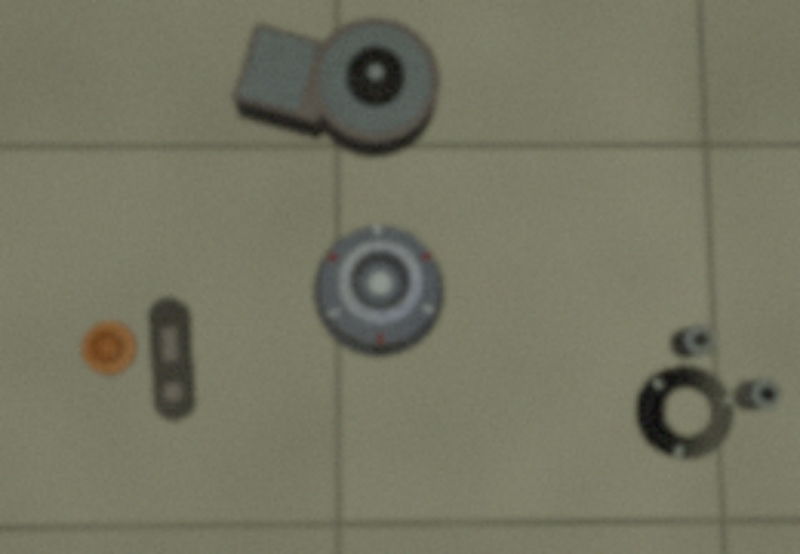

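View pics/scene.png

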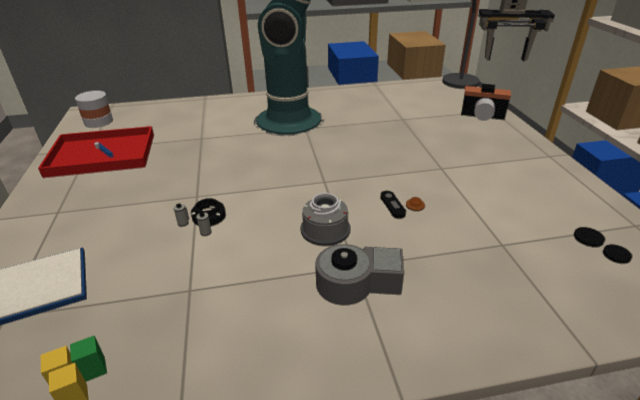

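The scene shows the robot behind, the safelight at (326,205), the loader at (355,275), the retriever and lens at (393,204) and (415,205), and the ring at (210,212) with cartridges at (181,215) and (204,224). In the top crop the lens is at (109,348), the safelight at (379,285) and the ring at (684,412), with cartridges toward +x and −y of it. These match the networks' positions.

```bash
cat >> h.py <<'E'
from scipy.spatial.transform import Rotation as Ro
def down(deg): # closing line (tool y) at angle deg from world x
    return (Ro.from_euler('z',deg+90,degrees=True)*Ro.from_euler('x',180,degrees=True)).as_rotvec()
E
python3 - <<'E'
from h import *
np.set_printoptions(precision=2,suppress=True)
o=robot.observe(); c=cam("wrist"); Rt=Ro.from_rotvec(o["tcp_rot"]).as_matrix()
print("cam in tool",Rt.T@(-c["R"].T@c["t"]-o["tcp_pos"])); print("axes",(c["R"]@Rt)); print(c["camera_matrix"],c["k1"])
y=Rt[:,1]; print("a now",np.degrees(np.arctan2(y[1],y[0])))
for n,p in dict(ring=(490,-250,41),safe=(594,9,105),lens=(547,237,30)).items():
    for a in range(-180,180,20):
        q=kin.ik(p,down(a)); 
        if q is not None: print(n,a,np.array(q))
E
```

```text
cam in tool [  67.17    0.15 -194.36]
axes [[ 0.    1.   -0.  ]
 [-0.97  0.   -0.24]
 [-0.24  0.    0.97]]
[[316.27   0.   315.8 ]
 [  0.   316.27 195.12]
 [  0.     0.     1.  ]] -0.051484346815256224
a now 72.99002315929576
ring -180 [-0.47  1.01  1.34  2.01 -1.12  1.16 -1.77]
ring -160 [-0.47  1.01  1.34  2.01 -1.12  1.16 -1.42]
ring -140 [-0.38  0.8   1.11  2.   -0.91  0.95 -1.23]
ring -120 [-0.25  0.66  0.89  2.   -0.71  0.82 -1.05]
ring -100 [-0.36  0.77  1.07  2.   -0.88  0.92 -0.56]
ring -80 [-0.34  0.75  1.03  2.   -0.84  0.9  -0.24]
ring -60 [-0.31  0.72  0.99  2.   -0.8   0.87  0.07]
ring -40 [-0.28  0.69  0.93  2.   -0.75  0.84  0.38]
ring -20 [-0.25  0.66  0.88  2.   -0.7   0.82  0.69]
ring 0 [-0.21  0.64  0.82  2.   -0.65  0.8   0.99]
ring 20 [-0.17  0.61  0.76  1.99 -0.6   0.77  1.3 ]
ring 40 [-0.05  0.56  0.6   1.99 -0.47  0.73  1.53]
ring 60 [ 0.01  0.54  0.51  1.98 -0.4   0.72  1.81]
ring 80 [-0.04  0.56  0.59  1.99 -0.46  0.73  2.21]
ring 100 [-0.07  0.57  0.62  1.99 -0.48  0.74  2.59]
ring 120 [-0.    0.55  0.53  1.98 -0.41  0.72  2.87]
ring 140 [ 1.08  0.71 -0.89
[... 1284 characters left out ...]
0.53  0.78 -1.76]
lens -80 [-0.88  0.64  0.56  1.87 -0.47  0.76 -1.46]
lens -60 [-0.85  0.63  0.52  1.87 -0.44  0.76 -1.14]
lens -40 [-0.83  0.62  0.49  1.87 -0.41  0.75 -0.81]
lens -20 [-0.82  0.62  0.48  1.87 -0.4   0.75 -0.47]
lens 0 [-0.77  0.61  0.41  1.87 -0.34  0.74 -0.17]
lens 20 [-0.72  0.6   0.34  1.86 -0.28  0.73  0.13]
lens 40 [-0.67  0.59  0.27  1.86 -0.23  0.72  0.42]
lens 60 [-0.62  0.58  0.2   1.86 -0.17  0.72  0.72]
lens 80 [-0.57  0.58  0.13  1.85 -0.11  0.72  1.02]
lens 100 [-0.51  0.58  0.06  1.85 -0.05  0.71  1.32]
lens 120 [-0.45  0.58 -0.03  1.84  0.02  0.72  1.61]
lens 140 [-0.39  0.58 -0.1   1.84  0.09  0.72  1.91]
lens 160 [-0.34  0.59 -0.17  1.84  0.14  0.73  2.21]
```

```bash
cat >> h.py <<'E'
import pickle
def look(tag,xyz,a,names=()):
    robot.movep(np.array(xyz,float)+[0,0,100],down(a)); robot.hold(.15)
    c=cam("wrist"); im=viewer.read_camera("wrist"); save(tag,im)
    r={k:[(w(c,d["at"]),d["confidence"]) for d in viewer.pinpoint(k,"wrist")] for k in names}
    pickle.dump((c,im,r),open(tag+".pkl","wb"))
    for k in r: print(tag,k,[(p.round(1).tolist(),round(float(q),2)) for p,q in r[k]])
    return c,im,r
E
python3 - <<'E'
from h import *
S=["mouth","white_mark","red_mark"]
look("s0",(594,9,82),0,S); look("s150",(594,9,82),150,S)
look("r52",(490,-250,35),52,["ring","ring_mark","cartridge_a"])
look("l0",(547,237,6),0,["lens","retriever"])
print(robot.observe()["t"])
t=[cv2.resize(cv2.imread(f"pics/{n}.png"),(400,250)) for n in("s0","s150","r52","l0")]
cv2.imwrite("pics/m1.png",np.vstack([np.hstack(t[:2]),np.hstack(t[2:])]))
E
```

```text
s0 mouth [([594.7, 4.5, 79.7], 0.75)]
s0 white_mark [([640.6, 7.1, 57.2], 0.8), ([614.6, -36.5, 54.4], 0.41)]
s0 red_mark [([620.4, -34.4, 55.2], 0.73)]
s150 mouth [([593.9, 6.9, 80.8], 0.95)]
s150 white_mark [([641.0, 11.6, 56.1], 0.77)]
s150 red_mark [([616.7, -31.1, 55.3], 0.82)]
r52 ring [([492.2, -249.2, 2.4], 0.55)]
r52 ring_mark [([500.8, -278.7, 22.3], 0.97)]
r52 cartridge_a [([506.1, -305.9, 0.4], 0.96), ([550.5, -257.3, -1.3], 0.66)]
l0 lens [([552.1, 239.6, -3.4], 0.58)]
l0 retriever [([540.6, 183.5, -3.1], 0.72)]
9.975
```

View pics/m1.png

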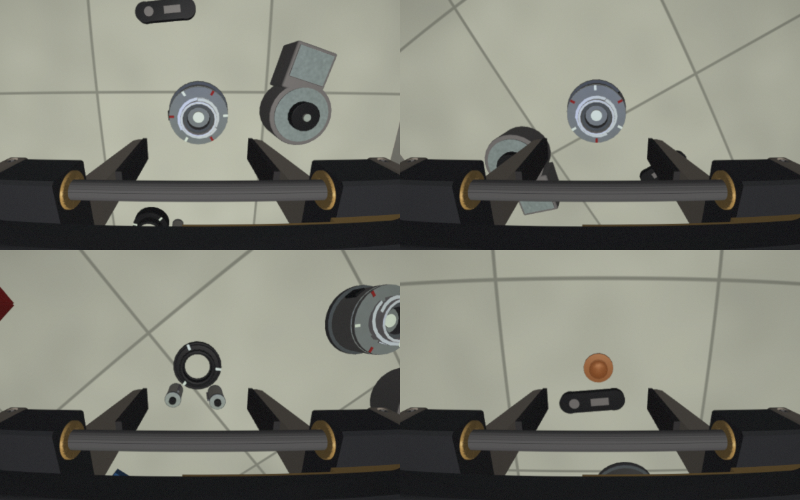

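The four wrist views show the safelight at about (197,113) and (596,112), the ring at (197,367) with cartridges at (174,395) and (216,397), and the lens at (598,367) beside the retriever at (592,400). All are free of occlusion.

```bash
cat >> h.py <<'E'
def hullmask(c,xy,circ):
    th=np.linspace(0,2*np.pi,90)
    P=[proj(c,(xy[0]+r*np.cos(t),xy[1]+r*np.sin(t),z)) for r,z in circ for t in th]
    h=cv2.convexHull(np.array(P,np.float32)); m=np.zeros((400,640),np.uint8)
    cv2.fillPoly(m,[np.round(h*16).astype(np.int32)],255,shift=4,lineType=cv2.LINE_AA); return m/255.
def cen(m):
    y,x=np.indices(m.shape); return np.array([(x*m).sum(),(y*m).sum()])/m.sum()
def fit(c,mask,circ,xy,zc):
    n,l,st,_=cv2.connectedComponentsWithStats(mask.astype(np.uint8)); l=l==1+st[1:,4].argmax()
    cn=cv2.findContours(l.astype(np.uint8),cv2.RETR_EXTERNAL,cv2.CHAIN_APPROX_NONE)[0][0]
    f=np.zeros((400,640),np.uint8); cv2.fillPoly(f,[cv2.convexHull(cn)],1); f=f.astype(float)
    xy=np.array(xy,float)
    for _ in range(5):
        m=hullmask(c,xy,circ); xy=xy+(ray(c,cen(f),zc)-ray(c,cen(m),zc))[:2]
    m=hullmask(c,xy,circ); return xy, np.minimum(f,m).sum()/np.maximum(f,m).sum(), f.sum()/m.sum()
def marks(c,im,xy,r,z,kind):
    I=im.astype(np.float32); I=I.min(2) if kind=="white" else I[:,:,0]-I[:,:,1]
    ph=np.arange(0,360,1.); s=np.zeros(360)
    for rr in (r-2,r,r+2):
        P=np.array([proj(c,(xy[0]+rr*np.cos(t),xy[1]+rr*np.sin(t),z)) for t in np.radians(ph)],np.float32)
        s+=cv2.remap(I,P[:,:1],P[:,1:],cv2.INTER_LINEAR)[:,0]
    f=s.reshape(3,120).sum(0); f=np.maximum(f-np.percentile(f,80),0)
    a=np.degrees(np.angle((f*np.exp(1j*np.radians(3*np.arange(120)))).sum()))/3
    return a%120, np.argsort(s)[::-1][:12]
SAFE=[(56,0),(56,3),(50,58),(28.5,82)]; RING=[(39,0),(39,21),(28,35)]; LENS=[(23,0),(23,6),(14,16),(8,19)]
E
python3 - <<'E'
from h import *
np.set_printoptions(precision=2,suppress=True)
from cell import viewer
L=lambda t: pickle.load(open(t+".pkl","rb"))
def colmask(c,im,circ,xy,f):
    m=cv2.dilate((hullmask(c,xy,circ)>.5).astype(np.uint8),np.ones((13,13)))
    return (m>0)&f(im.astype(int))
c,im,_=L("l0")
mk=(im[:,:,0].astype(int)-im[:,:,2]>45)&(np.arange(400)[:,None]<230); print("lens col",fit(c,mk,LENS,(547,237),3))
s=viewer.silhouettes("lens","wrist"); print("lens sil",fit(c,s[0]["mask"],LENS,(547,237),3))
c,im,_=L("r52"); xy=(491,-250)
mk=colmask(c,im,RING,xy,lambda i:i.max(2)<70); x=fit(c,mk,RING,xy,15); print("ring",x); print(marks(c,im,x[0],34,21,"white"))
for t in("s0","s150"):
    c,im,_=L(t); g=cv2.medianBlur(im,5)
    # grey-blue body vs yellowish table
    mk=colmask(c,g,SAFE,(594,8),lambda i:(i[:,:,2]-i[:,:,0]>-8)|(i.max(2)<95)); x=fit(c,mk,SAFE,(594,8),40); print(t,x)
    print(marks(c,im,x[0],44.5,58,"white"),marks(c,im,x[0],44.5,58,"red"))
    o=im.copy(); q=[proj(c,(x[0][0]+r*np.cos(a),x[0][1]+r*np.sin(a),z)) for r,z in((28.5,82),(50,58),(44.5,58)) for a in np.linspace(0,6.28,200)]
    for u in q: o[int(u[1]+.5),int(u[0]+.5)]=(0,255,0)
    cv2.imwrite(f"pics/o_{t}.png",cv2.resize(o[120:240,250:390,::-1],(400,343),interpolation=0))
c,im,_=L("r52"); 
cv2.imwrite("pics/o.png",np.hstack([cv2.imread("pics/o_s0.png"),cv2.imread("pics/o_s150.png")]))
E
```

```text
lens col (array([549.14, 236.08]), np.float64(0.9014080167606372), np.float64(0.9014080167606372))
lens sil (array([548.57, 236.1 ]), np.float64(0.8994366544677002), np.float64(0.8998741434764368))
ring (array([ 491.33, -248.77]), np.float64(0.9168003776490867), np.float64(0.9168003776490867))
(np.float64(45.32925628593099), array([166, 165,  45,  44,  46, 167, 164, 285, 286,  43, 284,  47]))
s0 (array([595.85,   8.73]), np.float64(0.9524730643128216), np.float64(0.952758996938596))
(np.float64(2.364706534752703), array([  1, 123,   2, 243, 124, 122, 244,   0, 242, 245,   3, 121])) (np.float64(60.414238781379105), array([181,  60,  59, 182, 300, 301, 299,  61, 180, 183,  58, 302]))
s150 (array([595.42,   6.98]), np.float64(0.9532600130624008), np.float64(0.9546138088926377))
(np.float64(2.398630385615767), array([121,   3, 122, 243,   4, 242, 244, 241, 120,   2, 123,   5])) (np.float64(60.48687842008321), array([180,  60, 301, 179, 302,  61, 300, 303, 181,  59, 178,  62]))
```

View pics/o.png

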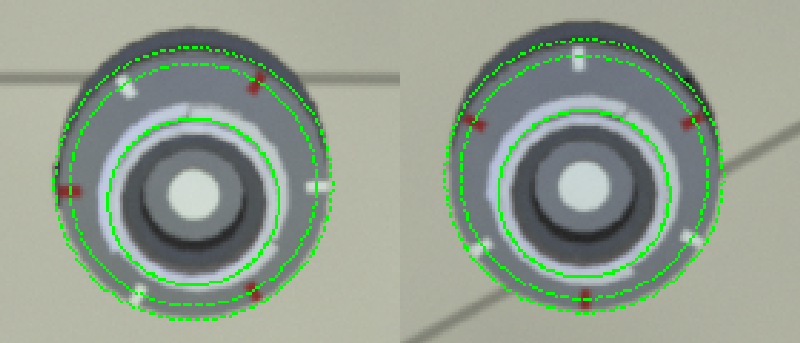

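The overlays show the rim fit (green) within about 1 px of the dark mouth ellipse, centred at (195,203) and (585,196). I'll refine it with a direct edge fit on the mouth and the lens.

```bash
cat >> h.py <<'E'
def edge(c,I,xy,r,z,w_=4.):
    """circle of radius ~r at height z whose outside is brighter in I: centre, radius, residual"""
    xy=np.array(xy,float); I=cv2.GaussianBlur(I.astype(np.float32),(0,0),.7)
    for _ in range(4):
        th=np.radians(np.arange(0,360,3)); rr=np.arange(r-w_,r+w_+.01,.25)
        P=np.array([[proj(c,(xy[0]+q*np.cos(t),xy[1]+q*np.sin(t),z)) for q in rr] for t in th],np.float32)
        g=np.maximum(np.gradient(cv2.remap(I,P[:,:,0],P[:,:,1],cv2.INTER_CUBIC),axis=1),0)
        k=g.argmax(1); e=rr[k]; A=np.c_[np.cos(th),np.sin(th),np.ones_like(th)]; ok=g.max(1)>.3*np.median(g.max(1))
        for _ in range(3):
            s=np.linalg.lstsq(A[ok],e[ok],rcond=None)[0]; res=abs(e-A@s); ok=res<max(.6,1.5*np.median(res))
        xy+=s[:2]
    return xy,s[2],np.median(res),ok.sum()
E
python3 - <<'E'
from h import *
np.set_printoptions(precision=2,suppress=True)
L=lambda t: pickle.load(open(t+".pkl","rb"))
M=[]
for t in("s0","s150"):
    c,im,_=L(t); e=edge(c,im.mean(2),(595,7.5),24.5,82); M.append(e[0]); print(t,e)
c,im,_=L("l0"); i=im.astype(int); print("lens",edge(c,i[:,:,2]-i[:,:,0],(549,236),23,6))
c,im,_=L("r52"); 
for z,r in((21,39),(0,39)): print("ring",edge(c,im.mean(2),(491,-249),r,z,5))
# e: measured = true + Rz(a) e
def Rz(a): a=np.radians(a); return np.array([[np.cos(a),-np.sin(a)],[np.sin(a),np.cos(a)]])
A=np.vstack([np.hstack([np.eye(2),Rz(0)]),np.hstack([np.eye(2),Rz(150)])]); print("true mouth, e(a=0)",np.linalg.solve(A,np.r_[M[0],M[1]]))
E
```

```text
s0 (array([595.96,   8.16]), np.float64(24.23760357522717), np.float64(0.23765281200186017), np.int64(118))
s150 (array([595.76,   7.4 ]), np.float64(24.277083333333337), np.float64(0.22898469488211504), np.int64(120))
lens (array([549.18, 236.67]), np.float64(22.356254597505067), np.float64(0.15899425622100516), np.int64(118))
ring (array([ 490.72, -248.31]), np.float64(38.63791553987901), np.float64(0.3314900567401011), np.int64(91))
ring (array([ 494.26, -250.99]), np.float64(41.241631157950614), np.float64(0.4192922870938105), np.int64(85))
true mouth, e(a=0) [595.96   7.75  -0.     0.4 ]
```

```bash
cat >> h.py <<'E'
def stat(s=""):
    o=robot.observe(); print(s,"t %.1f"%o["t"],np.round(o["tcp_pos"],1),"F",np.round(o["contact_force"],1),"w %.3f f %.1f"%(o["grip_width"],o["grip_force"])); return o
def descend(xy,z0,z1,step=1.,lim=6,feed=30):
    f0=robot.observe()["contact_force"][2]
    z=z0
    while z>z1:
        z=max(z1,z-step); robot.servo_line([*xy,z],feed=feed)
        f=robot.observe()["contact_force"][2]-f0
        if f>lim: return z,f
    return z,f
E
python3 - <<'E'
from h import *
xy=(549.2,236.3); M=(596,7.75)
grip(.55); robot.movep([*xy,60],down(0)); robot.servo_line([*xy,8],feed=80); robot.hold(.1); stat("at lens")
grip(.2,15); stat("gripped")
robot.servo_line([*xy,110],feed=150); stat("lift")
robot.servo_line([*M,125],feed=250); robot.hold(.2)
o=stat("over")
save("carry",viewer.read_camera("wrist")); save("carry_s",viewer.read_camera("scene"))
a=cv2.imread("pics/carry.png"); b=cv2.imread("pics/carry_s.png")[150:300,230:430]
cv2.imwrite("pics/m2.png",np.hstack([a[100:330,180:460],cv2.resize(b,(307,230))]))
E
```

```text
at lens t 12.0 [549.7 236.4   8.5] F [-0.6 -0.4  0.6] w 0.549 f 0.0
gripped t 12.6 [549.2 236.3   8. ] F [-0.4  0.1 -0.2] w 0.197 f 0.0
lift t 13.4 [548.5 236.2 109.3] F [-0.2  0.7 -0.6] w 0.198 f 0.0
over t 14.7 [595.8   9.4 124.8] F [-0.2 -0.  -0.3] w 0.199 f 0.0
```

View pics/m2.png

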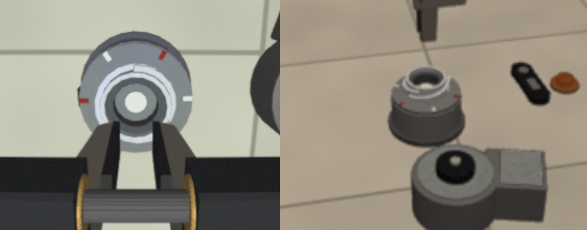

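The right half shows the lens still lying by the retriever at (565,82). The fingers closed on nothing. I'll re-look and check the finger tip height.

Run:
```python
from h import *
grip(.55)
c,im,_=look("l0b",(549.2,236.3,6),0); i=im.astype(int); e=edge(c,i[:,:,2]-i[:,:,0],(549,236),23,6); print(e)
xy=e[0]-[0,.4]
robot.servo_line([*xy,8],feed=100); robot.hold(.1); stat()
a=viewer.read_camera("wrist"); b=viewer.read_camera("scene")
grip(.33); stat()
a2=viewer.read_camera("wrist"); b2=viewer.read_camera("scene")
f=lambda a,b:np.hstack([cv2.resize(a[120:400,180:460],(300,300)),cv2.resize(b[160:230,360:460],(430,300))])
save("m3",np.vstack([f(a,b),f(a2,b2)]))
```

```text
(array([549.19784634, 236.66294993]), np.float64(22.34948704775217), np.float64(0.15032935570407524), np.int64(116))
 t 17.8 [549.7 236.6   8.8] F [-0.3 -0.5  0.8] w 0.553 f 0.0
 t 18.4 [549.2 236.2   8. ] F [0.2 0.4 0.6] w 0.329 f 0.0
```

View pics/m3.png

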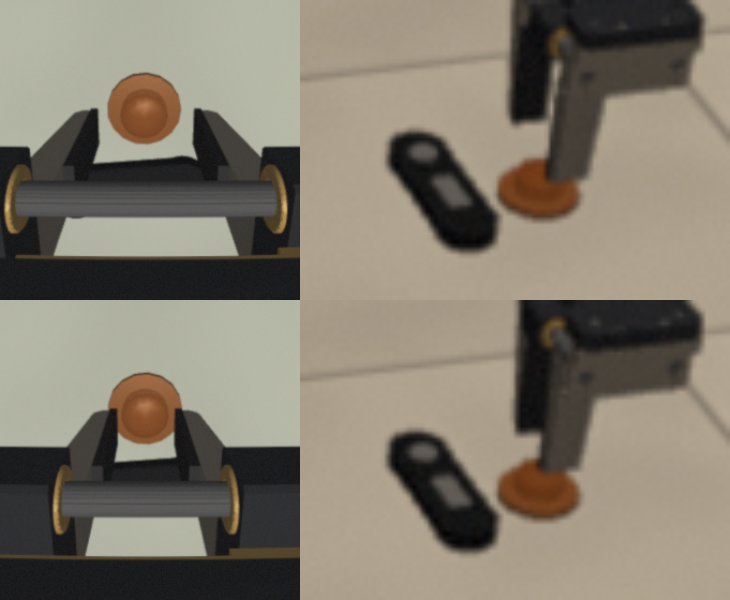

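The pictures show the fingers above the lens. Scene tips are at about (568,180) and (562,470), which suggests the tips sit higher when open. I'll compute the tip height from the scene calibration.

Run:
```python
from h import *
c=cam("scene")
for x,row in((583,202),(573,199.7)):
    for z in(0,8,14,20,26,32): print(x,row,z,proj(c,(x,236,z)).round(1))
cw=cam("wrist")
for op in(.33,):
  for z in(8,14,20,26,32,38):
    print(z,[proj(cw,(549.2+s*op*46,236.2+10,z)).round(0)for s in(-1,1)])
```

```text
583 202 0 [419.7 214.2]
583 202 8 [420.1 211.5]
583 202 14 [420.3 209.4]
583 202 20 [420.6 207.3]
583 202 26 [420.9 205.2]
583 202 32 [421.2 203.1]
573 199.7 0 [418.1 211.8]
573 199.7 8 [418.5 209. ]
573 199.7 14 [418.8 206.9]
573 199.7 20 [419.1 204.9]
573 199.7 26 [419.4 202.8]
573 199.7 32 [419.7 200.6]
8 [array([291., 209.]), array([339., 209.])]
14 [array([291., 212.]), array([340., 212.])]
20 [array([290., 215.]), array([340., 215.])]
26 [array([289., 218.]), array([341., 218.])]
32 [array([288., 221.]), array([342., 221.])]
38 [array([287., 225.]), array([343., 225.])]
```

The tips appear about 25 mm above the reported TCP at these openings. I'll descend gently under force watch until the tips touch the lens disk, then back off and grip.

Run:
```python
from h import *
xy=(549.2,236.3)
grip(.42,15)
z,f=descend(xy,8,-22,1,4); print(z,f); stat("touch")
im=viewer.read_camera("scene"); 
robot.servo_line([*xy,z+2.5],feed=40)
grip(.2,15); o=stat("gripped")
im2=viewer.read_camera("scene")
save("m4",np.hstack([cv2.resize(x[160:230,360:460],(400,280)) for x in(im,im2)]))
```

```text
-20 10.295499230067936
touch t 25.8 [549.4 236.4 -18.9] F [-2.6 -2.   9.9] w 0.420 f 5.1
gripped t 26.5 [549.  236.2 -17.8] F [-0.2  0.  -0.5] w 0.291 f 15.0
```

View pics/m4.png

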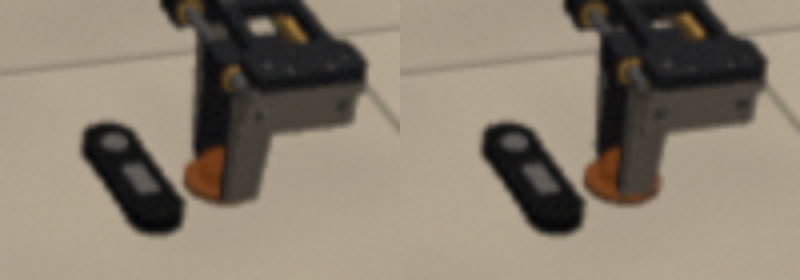

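The lens is now gripped (width 0.29, 15 N). The right picture shows the fingers around the boss at (635,170), tips just above the disk. The real tips are 25.5 mm behind the TCP.

Run:
```python
from h import *
xy=(549.2,236.3); M=np.array((596,7.75))
robot.servo_line([*xy,85],feed=200)
robot.servo_line([*M,85],feed=250); robot.hold(.15); stat("over")
robot.servo_line([*M,67],feed=60)
z,f=descend(M,67,57.5,1.5,5,40); print(z,f); o=stat("down")
pickle.dump(z,open("z.pkl","wb"))
a=viewer.read_camera("wrist"); b=viewer.read_camera("scene")
save("m5",np.hstack([cv2.resize(a[110:280,200:440],(480,340)),cv2.resize(b[170:250,290:365],(319,340))]))
```

```text
over t 28.4 [595.8   9.8  84.8] F [ 0.1  0.3 -0.7] w 0.293 f 15.0
57.5 1.0232871135374675
down t 30.6 [596.    7.7  57.5] F [-0.7  0.6  0.5] w 0.294 f 15.0
```

View pics/m5.png

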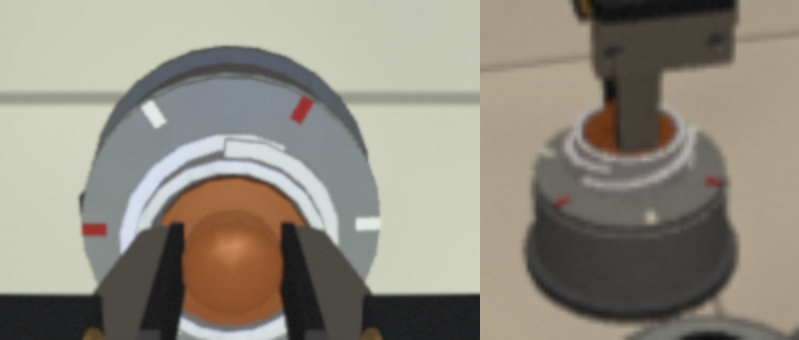

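The lens's disk sits inside the mouth, seen at (232,260) in the wrist half, with no jamming force. I'll release, check, and fetch the ring.

Run:
```python
from h import *
M=(596,7.75); Rg=(491.35,-248.8)
grip(.42); robot.servo_line([*M,130],feed=200); stat("released")
c=cam("wrist"); im=viewer.read_camera("wrist"); i=im.astype(int)
for z in(81,): print("lens",edge(c,i[:,:,2]-i[:,:,0],(596,8.1),23,z)); save("seated",im)
grip(.75); robot.movep([*Rg,70],down(52)); robot.hold(.1)
robot.servo_line([*Rg,12],feed=100); z,f=descend(Rg,12,-2.5,3,6,50); print("desc",z,f)
o=stat("at ring"); grip(.4,40); stat("gripped")
im2=viewer.read_camera("wrist"); b=viewer.read_camera("scene")
save("m6",np.hstack([cv2.resize(im[120:260,250:390],(260,260)),cv2.resize(im2[100:300,200:430],(299,260)),cv2.resize(b[170:250,160:235],(240,260))]))
```

```text
released t 31.6 [595.6   8.1 129.6] F [-1.  -0.1 -0.1] w 0.420 f 0.0
lens (array([596.44501367,   8.25039345]), np.float64(22.59287107791728), np.float64(0.1554725264794783), np.int64(118))
desc -2.5 -0.8281120635546768
at ring t 35.5 [ 491.2 -248.8   -2.7] F [-0.1 -0.7 -0.4] w 0.750 f 0.0
gripped t 35.9 [ 491.4 -248.9   -2.5] F [ 0.1 -0.6 -0.7] w 0.601 f 40.0
```

View pics/m6.png

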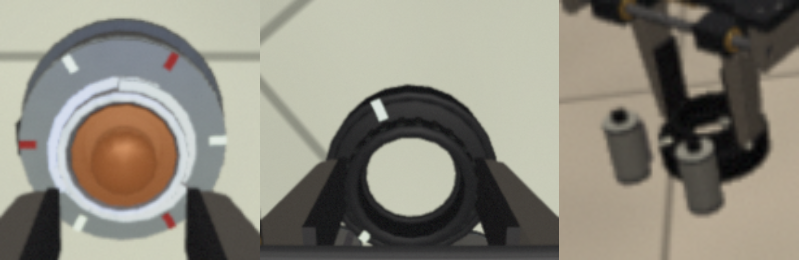

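The lens is seated flat at (123,155). The ring is gripped by its collar, and the cartridges at (627,145) and (700,175) are undisturbed. Next I carry the ring over and lower it.

Run:
```python
from h import *
M=(596,7.75); Rg=(491.35,-248.8)
robot.servo_line([*Rg,108],feed=200)
robot.movep([*M,108],down(9.1)); robot.hold(.15); stat("over")
robot.servo_line([*M,82],feed=80)
z,f=descend(M,82,66.5,1.5,6,40); print(z,f); stat("down")
a=viewer.read_camera("wrist"); b=viewer.read_camera("scene")
save("m7",np.hstack([cv2.resize(a[100:300,200:430],(460,400)),cv2.resize(b[170:250,290:358],(340,400))]))
```

```text
over t 37.9 [595.7   5.7 107.9] F [-0.3 -0.2 -1. ] w 0.599 f 40.0
66.5 5.599962165033815
down t 41.2 [596.3   7.8  67.1] F [-0.5  0.3  5.6] w 0.599 f 40.0
```

View pics/m7.png

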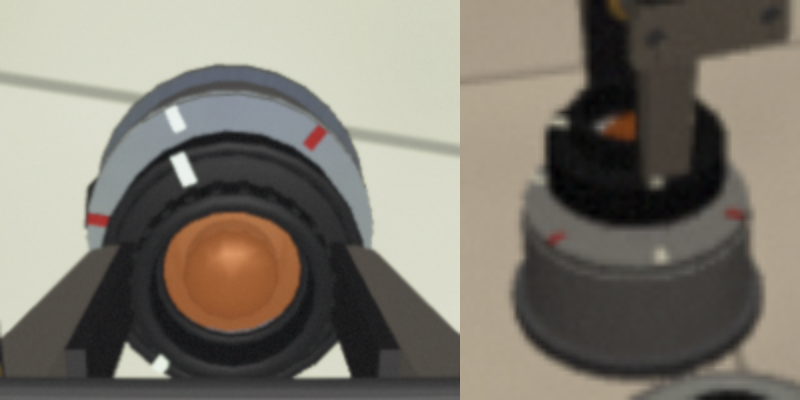

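The ring's white marks line up with the safelight's at (180,140), and light contact came at the expected height. Screwing clockwise now.

Run:
```python
from h import *
M=(596,7.75); z=66.5
for k in range(6,67,6):
    z=66.7-5*min(k,60)/60-.4
    robot.servo_line([*M,z],feed=2.,rotation=down(9.1-k)); o=robot.observe()
    y=Ro.from_rotvec(o["tcp_rot"]).as_matrix()[:,1]
    print(k,"%.1f"%o["t"],"a %.1f z %.1f"%(np.degrees(np.arctan2(y[1],y[0])),o["tcp_pos"][2]),np.round(o["contact_force"],1),"Tz %.2f"%o["wrist_torque"][2],"w %.3f"%o["grip_width"])
    if k>=60 and abs(o["wrist_torque"][2])>1.5 or abs(o["contact_force"][2])>35: break
a=viewer.read_camera("wrist"); b=viewer.read_camera("scene")
save("m8",np.hstack([cv2.resize(a[100:300,200:430],(460,400)),cv2.resize(b[170:250,290:358],(340,400))]))
```

```text
6 41.6 a 3.1 z 66.7 [-0.9 -0.4  4.5] Tz -0.09 w 0.603
12 42.0 a -3.0 z 66.1 [-0.4 -0.4  5.2] Tz -0.16 w 0.599
18 42.3 a -9.0 z 65.6 [-1.4 -1.9  5.6] Tz -0.11 w 0.604
24 42.6 a -15.0 z 65.1 [ 0.  -0.3  6. ] Tz -0.17 w 0.598
30 42.9 a -21.0 z 64.6 [-0.3 -1.9  5.1] Tz -0.14 w 0.601
36 43.2 a -27.0 z 64.1 [-0.6 -0.7  5.9] Tz -0.15 w 0.604
42 43.5 a -33.0 z 63.6 [-0.6 -0.1  5.3] Tz -0.20 w 0.603
48 43.9 a -38.9 z 63.1 [-0.8  0.2  5.5] Tz -0.18 w 0.603
54 44.2 a -44.9 z 62.6 [0.8 0.1 5. ] Tz -0.05 w 0.599
60 44.5 a -50.9 z 62.5 [ 0.2 -0.2  6.8] Tz -0.15 w 0.602
66 44.8 a -56.8 z 62.5 [-2.3 -1.2  9.4] Tz 0.36 w 0.598
```

View pics/m8.png

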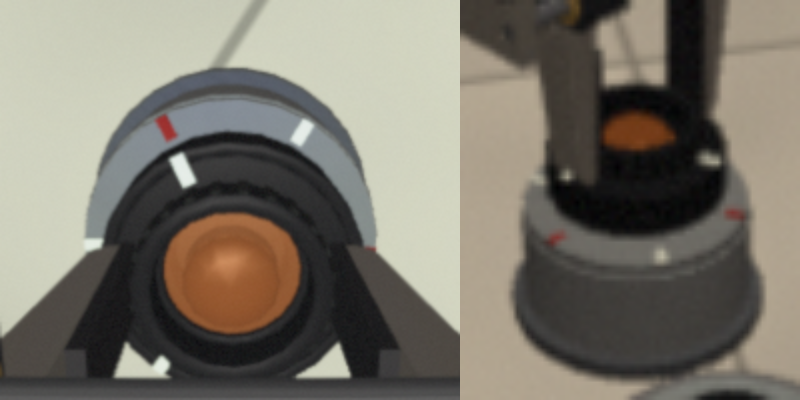

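The ring's white marks are now at the red ones ((182,170) against (165,128), radially in line). Height levelled off and torque rose at the stop. Releasing and verifying.

Run:
```python
from h import *
M=(596,7.75)
grip(.75); robot.servo_line([*M,165],feed=150); robot.hold(.2); stat()
c=cam("wrist"); im=viewer.read_camera("wrist")
e=edge(c,im.mean(2),M,39,86,4); print("ring edge",e)
print("ring white",marks(c,im,M,34,86,"white")," red",marks(c,im,M,44.5,58,"red")[0]," white",marks(c,im,M,44.5,58,"white")[0])
cs=cam("scene"); b=viewer.read_camera("scene")
for k in("ring","cartridge_a","retriever","loader"): print(k,[(w(cs,d["at"]).round(1).tolist(),round(d["confidence"],2)) for d in viewer.pinpoint(k,"scene")][:3])
save("m9",np.hstack([cv2.resize(im[100:300,200:430],(400,348)),cv2.resize(b[150:320,160:440],(400,348))]))
```

```text
t 46.3 [595.4   7.7 164. ] F [ 0.  -0.6  0.2] w 0.749 f 0.0
ring edge (array([598.25130556,   8.07024848]), np.float64(38.922082880247174), np.float64(0.44248661288650837), np.int64(83))
ring white (np.float64(58.982693326032916), array([ 57, 301,  58, 300,  56, 302, 178, 179,  59, 299, 180, 177]))  red 60.27695493067784  white 5.993200770672658
ring [([598.8, 13.2, 66.5], 0.63)]
cartridge_a [([503.4, -306.7, 1.9], 0.72), ([547.5, -257.0, -0.5], 0.65), ([614.7, -32.1, 56.3], 0.52)]
retriever [([542.1, 182.1, -2.8], 0.71)]
loader [([773.9, 37.9, -2.1], 0.84)]
```

View pics/m9.png

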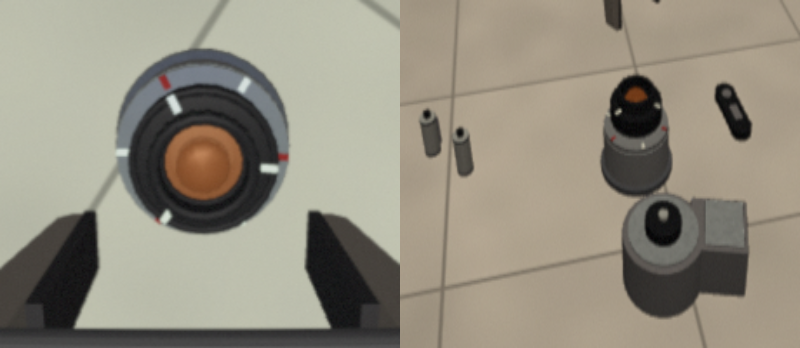

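The ring's marks are at the red ones (59° against 60.3°), its origin is at about z = 66 mm, the lens shows through it, and the bystanders are in place. Handing in.

```bash
python3 -c "
from h import *
print(robot.job_done())"
```

```text
the job is handed in; nothing more can be done
None
```

The lens is seated boss up in the safelight and the black ring is screwed home over it, with its white marks at the red ones; the bystanders stayed where they stood, and the job was handed in at about 46 s, after a first grasp at the lens that closed on nothing.

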